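# Lay out the scoops and hold the tea caddy open

### The job

Get the tea caddy ready for me to scoop from: first lay the two scoops right way up in the wooden tray, one in each slot, both with their bowls at the blue end and their handles at the other, and let go of them. Then lift the tea caddy's lid to 60 degrees open and keep holding it there: it falls shut if let go, so finish while still holding it. Leave the tiffin, teapot, mugs, coaster and jar where they stand.

Things in the scene. Friction and masses are not known exactly. Their poses are not given: they have to be found in the camera images.
- sugar_scoop: Steel sugar scoop with a dark handle, 150 x 40 x 36 mm, about 120 g, lying right way up. Origin: underside, mid-length; +x points to the bowl's open lip. Flat-bottomed bowl from x=+10 (back wall, 34 high) to +75 (lip); level handle from x=+10 to -75, 10 wide, 24 to 36 above the underside, free air below. Centre of mass about x=+35.
- tea_scoop: Copper tea scoop with a dark wooden handle, 150 x 40 x 36 mm, about 120 g, lying right way up. Origin: underside, mid-length; +x points to the bowl's open lip. Flat-bottomed bowl from x=+10 (back wall, 34 high) to +75 (lip); level handle from x=+10 to -75, 10 wide, 24 to 36 above the underside, free air below. Centre of mass about x=+35.
- sugar_scoop_grip (a point): Point on the steel scoop's handle good for a pinch across it: x=-14, 30 mm above the underside.
- tea_scoop_grip (a point): The same point on the copper scoop's handle.
- sugar_scoop_lip (a point): Middle of the steel scoop's open front lip (x=+75, 3 mm above the underside).
- tea_scoop_lip (a point): The same point on the copper scoop.
- tray: Fixed pale wooden tray, 180 (x) by 135 mm (y), two slots side by side along x, each 170 by 60 inside, floor 5 mm above the worktop, walls and divider 5 thick, tops 12 above the worktop. A blue ceramic block 18 thick, 30 high closes its +x end (x=+90 to +108). Origin: underside, centre of the 180 mm; +x points to the blue end, roughly away from the robot.
- tray_slot0 (a point): Centre of the floor of the slot on the tray's +y side (y=+32.5).
- tray_slot1 (a point): Centre of the floor of the slot on the tray's -y side (y=-32.5).
- caddy: Tea caddy: fixed green box 160 mm (x) by 220 mm (y) by 90 mm high, divided inside, with a hinged wooden lid. Origin: underside, centre; -x is its front (towards the robot, turned by its yaw), z up.
- caddy_lid (a joint): Opening angle of the caddy's lid, rad: 0 closed (as it starts), grows as the front edge rises; 1.047 is 60 degrees; stop at 1.9. Nearly free hinge along the caddy's y: below about 85 degrees the lid falls shut when let go. Lid about 350 g, 160 by 220 by 10 mm.
- caddy_lid_hinge (a point): Middle of the lid's hinge line: caddy x=+80, y=0, 90.5 mm above the worktop, along the caddy's y; it does not move.
- caddy_lid_handle (a point): Middle of the dark steel handle on the lid: round bar 11 mm thick, 100 long along the caddy's y, on posts 42 mm either side of its middle, axis 35 mm above the lid's top. Closed: caddy x=-50, i.e. 130 mm before the hinge and 45 above it, 135.5 mm above the worktop. Moves with the lid.
- tiffin: Bystander: closed three-tier aluminium tiffin stack, 134 mm across, 218 mm high with its bail. Origin: underside centre.
- teapot: Bystander: white ceramic teapot, 144 mm across, 136 mm high. Origin: underside centre.
- coaster: Bystander: round orange plastic coaster, 96 mm across, 6 mm thick, under a mug. Origin: underside centre.
- mug_a: Bystander: tall glass mug on the coaster, 74 mm across plus handle, 130 mm high. Origin: underside centre.
- mug_b: Bystander: the other tall glass mug, same size, on the worktop. Origin: underside centre.
- jar: Bystander: amber glass jar with a steel cap, 84 mm across, 120 mm high. Origin: underside centre.
Things that resemble listed ones, but are neither listed nor needed, are in the scene too. What is shaped like the sugar_scoop but yellow is not meant.

How it is judged (in metres and radians):
On the way, in this order (a step that is already met when the one before it is completed fails the run):
1. both scoops lie in the tray, one in each slot, bowls at the blue end, let go (x of each of sugar_scoop_lip, tea_scoop_lip in the frame of tray above 0.055 m and z of sugar_scoop in the frame of tray between 0.002 and 0.009 m and angle between each of sugar_scoop, tea_scoop's own z axis and vertical below 0.12 rad and linear speed of each of sugar_scoop, tea_scoop below 0.03 m/s and contact force between the fingers and sugar_scoop below 0.1 N and z of tea_scoop in the frame of tray between 0.002 and 0.009 m and contact force between the fingers and tea_scoop below 0.1 N and ((y of sugar_scoop in the frame of tray between 0.0165 and 0.0485 m and y of sugar_scoop_lip in the frame of tray between 0.0055 and 0.0595 m and y of tea_scoop in the frame of tray between -0.0485 and -0.0165 m and y of tea_scoop_lip in the frame of tray between -0.0595 and -0.0055 m) or (y of sugar_scoop in the frame of tray between -0.0485 and -0.0165 m and y of sugar_scoop_lip in the frame of tray between -0.0595 and -0.0055 m and y of tea_scoop in the frame of tray between 0.0165 and 0.0485 m and y of tea_scoop_lip in the frame of tray between 0.0055 and 0.0595 m))), for 0.2 s.
2. the fingers hold the caddy's lid still at 60 degrees (value of joint caddy_lid between 0.942 and 1.152 rad and velocity of joint caddy_lid between -0.1 and 0.1 rad/s and contact force between the fingers and caddy above 0.3 N), for 0.3 s.
At the end, for the whole second after the job is handed in: Both scoops lie flat in the tray, one in each slot, bowl at the blue end, on the slot's floor and released; the lid stands still at 60 degrees (within 6 degrees), carried by the fingers, which still touch it as the program ends (all of step 1 and all of step 2); the arm keeps its last pose, push and grip.
It fails at once if the tiffin or teapot is moved by more than 3 cm or tipped (distance of any of tiffin, teapot from where it was at the start of the episode above 0.03 m or angle between any of tiffin, teapot's own z axis and vertical above 0.35 rad).
It fails at once if a mug or the coaster is moved by more than 3 cm or tipped (distance of any of mug_a, mug_b, coaster from where it was at the start of the episode above 0.03 m or angle between any of mug_a, mug_b, coaster's own z axis and vertical above 0.35 rad).
It fails at once if the jar is moved by more than 3 cm or tipped (distance of jar from where it was at the start of the episode above 0.03 m or angle between jar's own z axis and vertical above 0.35 rad).
It also fails if it takes over 67 s, if anything falls off the work surface, if the arm or the gripper's body presses on something with over 40 N, if the wrist force passes 120 N, or if a joint passes its speed limit or range.

### The arm

A 6-joint arm with a two-finger parallel gripper is mounted at the origin on the work surface. World frame = base frame: x ahead of the robot, y to its left, z up, the work surface at z = 0. Lengths are in mm, angles in rad, forces in N, time in s.
With the tool pointing down it reaches from about 250 to 725 mm from the base axis. Payload 4 kg.
Tool frame: the origin (TCP) lies midway between the tips of the shut fingers; the grasp point (between the pads) lies 19 mm behind it (r.grasp_offset is the distance from the TCP to the grasp point, in mm); z points along the fingers, y is the line along which they close (so a half turn about z gives the same grasp; the last joint's range is limited). The gripper opens to 85 mm and grips with 20 to 120 N. Pads are 22 mm wide; open, the fingers measure 114 mm over their backs; the gripper's body (76 mm by 85 mm) begins 54 mm behind the grasp point. The pads swing forward as they close: fully open they stand 13 mm farther back than shut.
Start: joints at [-1.183, 0.241, 0.005, 1.335, 0, 1.571], TCP at [189.074, -462.872, 231.306] pointing down, gripper open.
Joint ranges: [-2.72, 2.72], [-1.05, 1.87], [-1.09, 1.28], [-1.99, 2.15], [-1.42, 1.44], [-3.14, 3.14]. Speed limits (rad/s): [2.79, 2.79, 3.14, 3.14, 3.14, 3.14].

### API

Orientations are given as a rotation vector (axis times angle).
In Python, from plant import r gives the robot as it stands. The module is installed in compiled form; this text tells all that it offers.
- The arm moves only by the tool jog_arm, never from a script. Its argument "rows" is one flat list of numbers, 7 for each row, row after row: the turn, a rotation vector about the tool's x, y, z scaled (see below), then the shift along the tool's x, y, z scaled (see below), then the opening, from 0 (shut) to 1 (fully open). A call has 1 to 12 rows; each row is the pose to reach, as a shift and turn from the pose commanded when the call began, along the tool's axes at that moment; what a row does not reach only later rows make up. The controller multiplies each number of a shift by 120 mm and each number of a turn by 90 degrees. A row lasts 1/10 s, in which the tool goes at most 50 mm and 8.59 degrees, less where a joint would pass 70% of its speed; a pose out of reach is approached as far as the arm can. A call with a number of a shift or a turn outside -1 to 1 is refused whole. A call with a gripper value outside its range is refused whole. The fingers move at their own pace and stop on an object; the grip force is fixed at half the most. Time passes only in rows, so rows that repeat a pose let the fingers close. It gives the time, the measured TCP pose, the force, the opening and the grip force at its end, in the units of the state.
- r.get_obs(): the state, without advancing time (a new reading comes with each control period).
- r.camera(name): name is "side" or "top"; returns a dict with "frame" (384x512x3 uint8, blue, green, red), "camera_matrix" (3x3 intrinsics, pixels), "D" ([k1, k2, p1, p2, k3] as OpenCV has them; the pictures are not rectified), "view" (4x4, takes a point from world to camera coordinates). Camera axes: x right, y down, z forward; pixel columns grow to the right and rows downward; lengths in mm; the calibration is good to about 2 mm. A picture is of the moment at which its call begins. There is no depth.
- r.hand_in(): hands the job in; it is judged then, once.
The state is a dict: "t": time; "q": joint angles; "joint_vel": joint speeds; "joint_torque": joint torques, N m; "tcp_pos": TCP position; "eef_rot": TCP orientation; "contact_force": force on the tool from outside, world axes, zero at the start; "torque": the same for the moment, N m; "finger_gap": finger opening in mm; "grip_force": force on a finger pad.
Only numpy, scipy, OpenCV 4.12 (cv2) and the standard library are available. Lean on these libraries where they do the work, as an engineer would, in place of code of your own. Each camera call takes 0.05 s, during which the arm holds its last target. There are 200 camera calls.

## Working session

There is one attempt and no reset: what is moved stays moved. The work goes in short steps, Python scripts to look and compute and a tool call to move; the robot and the scene stay as the last step left them, time stands still between calls to the robot, and variables do not carry over. Pictures are saved under pics/ and viewed, at most 10 in all, crops included, and the job is handed in when it is done.

Besides the shell and the picture viewer there is one more tool, called after "Call:" as name(argument=value, ...) on one line, values as JSON. jog_arm: Moves the arm, as the interface text tells. Shifts and turns lie within -1 to 1; 1 stands for 120 mm of shift or 90 degrees of turn. Its arguments: {"type":"object","properties":{"rows":{"type":"array","items":{"type":"number"}}},"required":["rows"]}

```bash
mkdir -p pics; cat > h.py <<'E'
import numpy as np, cv2
from scipy.spatial.transform import Rotation as R
from plant import r
def cam(n):
    c=r.camera(n); return c
def world(c,uv,z):
    """pixel list -> world points at heights z"""
    uv=np.array(uv,float).reshape(-1,1,2)
    p=cv2.undistortPoints(uv,np.array(c['camera_matrix'],float),np.array(c['D'],float)).reshape(-1,2)
    V=np.array(c['view'],float); Rm=V[:3,:3]; o=-Rm.T@V[:3,3]
    d=np.c_[p,np.ones(len(p))]@Rm
    s=(np.broadcast_to(z,len(p))-o[2])/d[:,2]
    return o+d*s[:,None]
def pix(c,P):
    V=np.array(c['view'],float)
    return cv2.projectPoints(np.array(P,float).reshape(-1,1,3),cv2.Rodrigues(V[:3,:3])[0],V[:3,3],np.array(c['camera_matrix'],float),np.array(c['D'],float))[0].reshape(-1,2)
E
python3 - <<'E'
from h import *
import pickle
for n in("top","side"):
    c=cam(n); pickle.dump(c,open(n+".pkl","wb"))
    cv2.imwrite(f"pics/{n}0.png",cv2.resize(c['frame'],(768,576),interpolation=cv2.INTER_CUBIC))
    V=np.array(c['view']);print(n,-V[:3,:3].T@V[:3,3])
o=r.get_obs();print(o['tcp_pos'],o['eef_rot'],o['finger_gap'],r.grasp_offset,o['t'])
E
```

```text
top [ 363.24917265  -19.34394691 1483.55272294]
side [  335.28876205 -1108.58339077   985.09775283]
[ 188.86178691 -462.34027811  230.4994864 ] [-3.08088464e+00 -6.04975155e-01  5.41818693e-04] 85.23166899758432 18.700000000000003 0.1
```

View pics/top0.png

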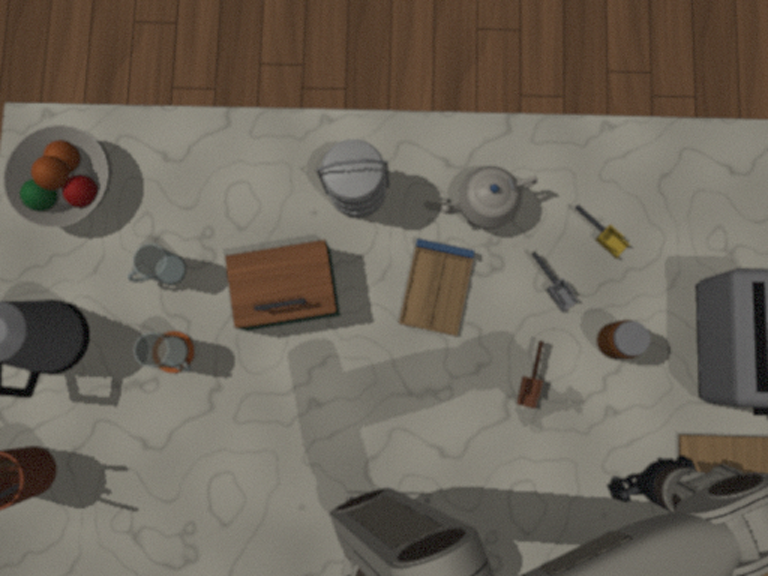

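View pics/side0.png

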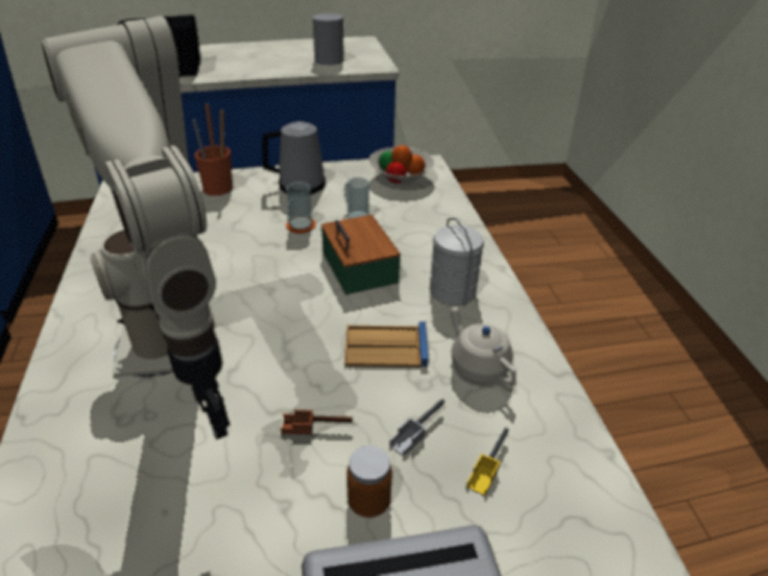

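The scoop-shaped things in the top view (768x576) are copper at (535,375), steel grey at (556,280) and yellow at (603,232), the last being the decoy. I choose grey for sugar and copper for tea. The tray is at (440,288) with its blue end at the top, and the caddy at (282,284) has its handle at (288,303). Next is one close crop to check the choice.

```bash
python3 - <<'E'
from h import *
import pickle
c=pickle.load(open("top.pkl","rb"));f=c['frame']
a=f[140:285,255:430]; a=cv2.convertScaleAbs(a,alpha=1.5)
cv2.imwrite("pics/crop1.png",cv2.resize(a,None,fx=4,fy=4,interpolation=cv2.INTER_CUBIC))
a=f[140:235,140:260]; a=cv2.convertScaleAbs(a,alpha=1.6)
cv2.imwrite("pics/crop2.png",cv2.resize(a,None,fx=6,fy=6,interpolation=cv2.INTER_CUBIC))
E
```

```text
(no output)
```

View pics/crop1.png

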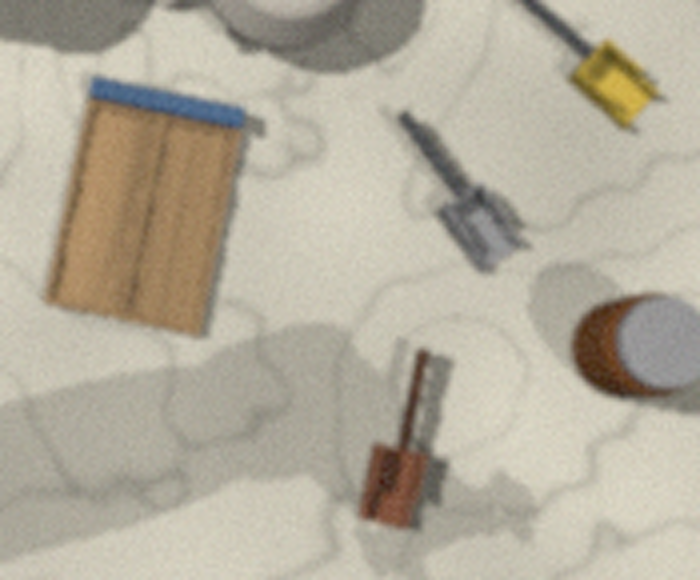

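View pics/crop2.png

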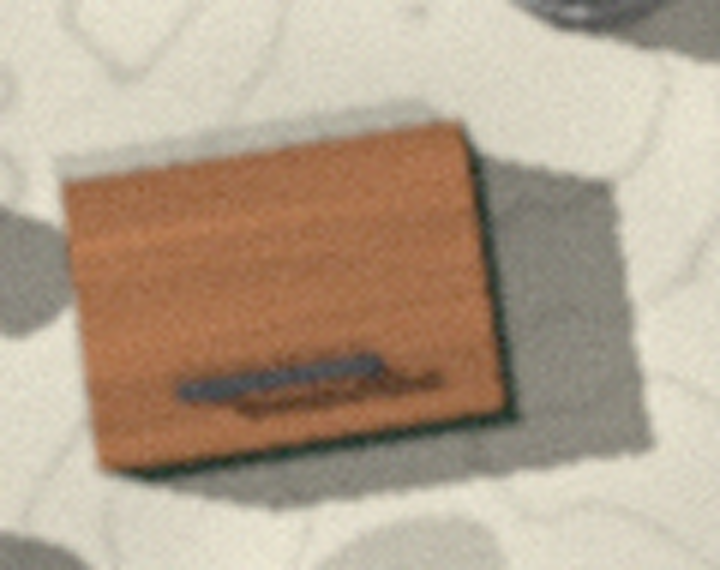

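Crop 1 confirms the choice. The grey scoop's handle end is at (404,117) and its lip at (507,257). The copper scoop's handle end is at (422,352) and its lip at (386,522). The yellow decoy is separate, at the upper right. Crop 2 shows the lid corners and the handle bar running from (180,390) to (380,365).

```bash
python3 - <<'E'
from h import *
import pickle
np.set_printoptions(precision=1,suppress=True)
c=pickle.load(open("top.pkl","rb"))
def W(pts,z,s=4,o=(255,140)): return world(c,(np.array(pts)+.5)/s-.5+np.array(o),z)
for n,h,j,l in(("sugar",(404,117),(470,190),[(487,270),(527,243)]),("tea",(422,352),(407,447),[(360,515),(412,528)])):
    A=W([h],35)[0];J=W([j],35)[0];L=W(l,[3,3]);
    d=J-A;d2=L.mean(0)-A
    print(n,A,J,L.mean(0),np.linalg.norm(d[:2]),np.linalg.norm(d2[:2]),np.degrees([np.arctan2(d[1],d[0]),np.arctan2(d2[1],d2[0])]))
T=W([(47,301),(204,336)],12);B=W([(92,80),(245,108)],30);print("tray",T,B)
lid=W([(65,184),(461,122),(508,410),(103,468)],100.5,6,(140,140));print("lid",lid)
hd=W([(180,390),(380,365)],141,6,(140,140));print("h",hd,hd.mean(0))
# tops
k=lambda p,z:world(c,[np.array(p)/1.5],z)[0]
print("teapot",k((490,195),100),k((430,205),60),k((535,180),80),"tiffin",k((355,172),190),"jar",k((630,338),118))
E
```

```text
sugar [ 634.6 -310.1   35. ] [ 573.6 -365.6   35. ] [ 521.5 -404.8    3. ] 82.50975549048087 147.47686020360297 [-137.7 -140. ]
tea [ 436.3 -325.3   35. ] [ 357.5 -312.9   35. ] [ 294.7 -301.9    3. ] 79.78879359594617 143.55826480253504 [171.1 170.6]
tray [[ 472.5  -11.9   12. ]
 [ 446.2 -145.7   12. ]] [[ 660.8  -45.4   30. ]
 [ 639.9 -176.    30. ]]
lid [[601.2 367.6 100.5]
 [640.5 154.6 100.5]
 [484.8 123.2 100.5]
 [448.1 338.3 100.5]]
h [[487.2 290.  141. ]
 [502.9 186.5 141. ]] [495.1 238.3 141. ]
teapot [ 749.1 -202.3  100. ] [734.  -73.5  60. ] [ 791.3 -304.3   80. ] tiffin [765.7  86.6 190. ] jar [ 444.2 -495.6  118. ]
```

Call:
jog_arm(rows=[0,0,0.05,0,0,0,0.5])

```text
t: 0.2
tcp_pos: [188.9, -462.5, 230.7]
eef_rot: [-3.103, -0.48, 0.001]
contact_force: [-0.3, -0.3, 0.0]
finger_gap: 73.4
grip_force: 0.0
```

```bash
python3 - <<'E'
from h import *
o=r.get_obs();print(o['q'],o['tcp_pos'],o['eef_rot'],o['finger_gap'])
E
```

```text
[-1.18304424e+00  2.41224401e-01  4.13116920e-03  1.33520672e+00
 -5.77459604e-06  1.65130595e+00] [ 188.88840021 -462.47944067  230.66243226] [-3.10315141e+00 -4.80495728e-01  5.56517959e-04] 73.37746061889904
```

```bash
cat >> h.py <<'E'
def down(yaw,tilt=0): return R.from_euler('z',yaw,degrees=True)*R.from_euler('x',180,degrees=True)
def plan(segs):
    """segs: list of calls, each a list of (x,y,z,yaw); prints turn/90deg and shift/120mm from each call's start"""
    o=r.get_obs(); p=np.array(o['tcp_pos']); Q=R.from_rotvec(o['eef_rot'])
    print('t',round(o['t'],1),'p',np.round(p,1),'q',np.round(o['q'],2))
    for k,s in enumerate(segs):
        for x,y,z,yaw in s:
            T=down(yaw); P=np.array([x,y,z])
            print('call',k,np.round((Q.inv()*T).as_rotvec()/(np.pi/2),3),np.round(Q.inv().apply(P-p)/120,3), 'mm',round(np.linalg.norm(P-p)))
        p,Q=P,T
E
python3 - <<'E'
from h import *
import pickle
np.set_printoptions(precision=1,suppress=True)
t=pickle.load(open("top.pkl","rb"));s=pickle.load(open("side.pkl","rb"))
for n,p,z in(("sugH",(442,403),35),("sugL",(402,449),2),("teaH",(351,420),35),("teaL",(282,430),3)):
    print(n,world(s,[np.array(p)/1.5],z))
print("tray side",world(s,[np.array(p)/1.5 for p in((347,327),(345,364),(427,366),(419,322))],[12,12,30,30]))
plan([[(289,-385,170,4)],[(379,-316,80,-9.2),(379,-316,11,-9.2)]])
E
```

```text
sugH [[ 634.9 -323.7   35. ]]
sugL [[ 532.3 -402.2    2. ]]
teaH [[ 437.2 -336.8   35. ]]
teaL [[ 293.6 -314.5    3. ]]
tray side [[ 473.   -24.1   12. ]
 [ 450.2 -151.6   12. ]
 [ 631.8 -206.4   30. ]
 [ 649.5  -54.7   30. ]]
t 0.2 p [ 188.9 -462.5  230.7] q [-1.2  0.2  0.   1.3 -0.   1.6]
call 0 [-0.   0.   0.2] [ 1.  -0.4  0.5] mm 140
call 1 [-0.  -0.   0.1] [ 0.8 -0.5  0.8] mm 145
call 1 [-0.  -0.   0.1] [ 0.8 -0.5  1.3] mm 195
```

```bash
cat > ov.py <<'E'
from h import *
import pickle
t=pickle.load(open("top.pkl","rb"));s=pickle.load(open("side.pkl","rb"))
def scoop(x,y,a):
    P=np.array([[-75,0,36],[10,0,36],[10,-20,34],[10,20,34],[75,20,3],[75,-20,3],[10,-20,34]],float)
    return R.from_euler('z',a,degrees=True).apply(P)+[x,y,0]
def tray(x,y,a):
    P=np.array([[-90,-67.5,12],[-90,67.5,12],[90,67.5,30],[108,67.5,30],[108,-67.5,30],[90,-67.5,30],[-90,-67.5,12]],float)
    return R.from_euler('z',a,degrees=True).apply(P)+[x,y,0]
L=[scoop(578,-358,-138.5),scoop(365.5,-313.8,170.8),tray(546,-93.2,-9.9)]
im=[]
for c,(x0,y0,w,h) in((s,(180,200,160,130)),(t,(265,145,130,130))):
    k=4 if c is s else 4
    a=cv2.resize(cv2.convertScaleAbs(c['frame'][y0:y0+h,x0:x0+w],alpha=1.5),None,fx=k,fy=k,interpolation=cv2.INTER_CUBIC)
    for l in L:
        q=((pix(c,l)-[x0,y0]+.5)*k-.5).round().astype(int)
        cv2.polylines(a,[q.reshape(-1,1,2)],False,(0,255,0),1)
    im.append(a)
o=np.hstack(im); o=cv2.resize(o,(800,int(o.shape[0]*800/o.shape[1])),interpolation=cv2.INTER_AREA)
cv2.imwrite("pics/ov1.png",o)
E
python3 ov.py
```

```text
(no output)
```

View pics/ov1.png

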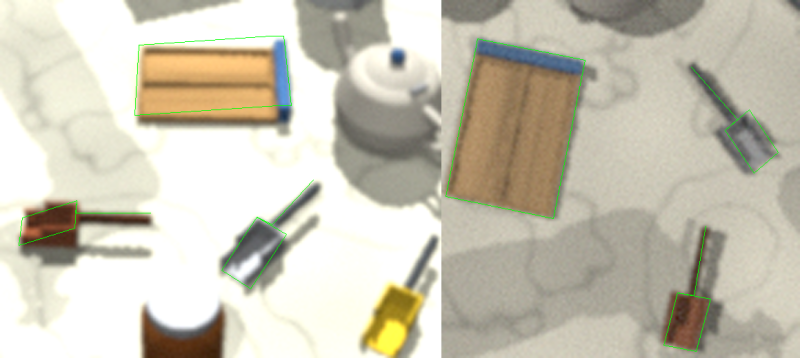

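The top overlay fits the tray and both scoops. The side view sits about 2 px off, which is a calibration shift well within tolerance. I'll work from the top camera and start moving.

Call:
jog_arm(rows=[0,0,0.15,0.99,-0.36,0.5,0.6,0,0,0.15,0.99,-0.36,0.5,0.6,0,0,0.15,0.99,-0.36,0.5,0.6,0,0,0.15,0.99,-0.36,0.5,0.6])

```text
t: 0.6
tcp_pos: [290.5, -381.0, 168.2]
eef_rot: [-3.133, -0.125, 0.004]
contact_force: [-0.6, 0.1, -0.0]
finger_gap: 51.0
grip_force: 0.0
```

```bash
sed -i 's/^from plant/np.set_printoptions(precision=3,suppress=True)\nfrom plant/' h.py; python3 -c "
from h import *
plan([[(379,-316,80,-9.2)],[(379,-316,11,-9.2)]])"
```

```text
t 0.6 p [ 290.5 -381.   168.2] q [-0.92  0.24 -0.16  1.17  0.    2.14]
call 0 [-0.004  0.002  0.153] [ 0.78  -0.477  0.736] mm 141
call 1 [0. 0. 0.] [-0.    -0.     0.575] mm 69
```

Call:
jog_arm(rows=[0,0,0.15,0.78,-0.48,0.73,0.6,0,0,0.15,0.78,-0.48,0.73,0.6,0,0,0.15,0.78,-0.48,0.73,0.6,0,0,0.15,0.78,-0.48,0.73,0.6,0,0,0.15,0.78,-0.48,0.73,0.6])

```text
t: 1.1
tcp_pos: [377.8, -321.0, 83.1]
eef_rot: [-3.131, 0.252, 0.003]
contact_force: [0.4, -1.0, -0.5]
finger_gap: 51.2
grip_force: 0.0
```

```bash
python3 -c "
from h import *
plan([[(379,-316,11,-9.2)]])
c=cam('top');s=cam('side')
import cv2
o=r.get_obs();R_=R.from_rotvec(o['eef_rot']);
im=[]
for c in (s,c):
    u=pix(c,[np.array(o['tcp_pos'])])[0];x0,y0=(u-[45,45]).astype(int)
    a=cv2.convertScaleAbs(c['frame'][y0:y0+90,x0:x0+90],alpha=1.5);a=cv2.resize(a,(390,390),interpolation=cv2.INTER_CUBIC)
    k=390/90
    cv2.drawMarker(a,tuple(((u-[x0,y0]+.5)*k-.5).astype(int).tolist()),(0,255,0),0,14,1);im.append(a)
cv2.imwrite('pics/g1.png',np.hstack(im))"
```

```text
t 1.1 p [ 377.8 -321.    83.1] q [-0.7   0.35 -0.25  0.97 -0.    2.6 ]
call 0 [-0.     0.001 -0.   ] [ 0.005 -0.042  0.601] mm 72
```

View pics/g1.png

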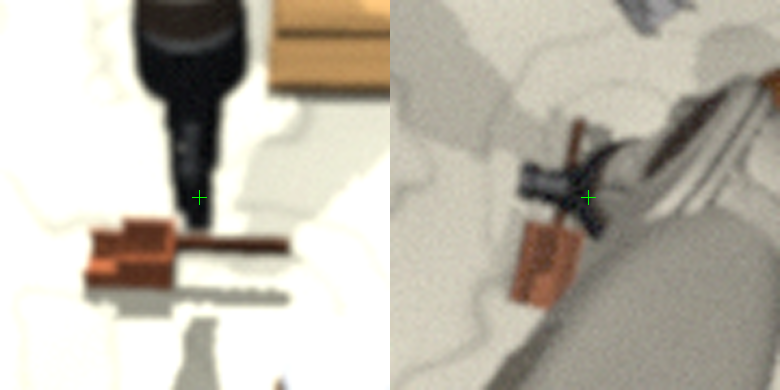

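```bash
python3 -c "
from h import *
o=r.get_obs();p=np.array(o['tcp_pos']);Q=R.from_rotvec(o['eef_rot'])
pts=[p+Q.apply(v) for v in ([0,0,0],[0,-30,-8],[0,30,-8],[0,-45,-50],[0,45,-50],[0,0,-70],[0,0,-150])]
for n,base in(('side',0),('top',390)):
    c=cam(n);u=pix(c,pts);o0=(u[0]-[45,45]).astype(int)
    print(n,c['frame'].shape,((u-o0+.5)*390/90-.5+[base,0]).round())
    print(pix(c,[[363,-19,0],[363,-19,300],[378,-320,0]]))
"
```

```text
side (384, 512, 3) [[200. 198.]
 [201. 158.]
 [197. 224.]
 [200. 101.]
 [192. 199.]
 [195. 128.]
 [189.  42.]]
[[202.113 222.618]
 [196.488 154.691]
 [214.867 285.334]]
top (384, 512, 3) [[589. 197.]
 [551. 190.]
 [632. 205.]
 [542. 185.]
 [666. 209.]
 [610. 197.]
 [638. 196.]]
[[267.643 247.349]
 [267.617 247.367]
 [356.376 245.252]]
```

The marker check shows the side calibration matches the fingertips: predicted (197,224), seen (200,225). The top camera reads y about 11 mm too far left, so I'll subtract 11 mm from its y values.

Call:
jog_arm(rows=[0,0,0,0.02,0.05,0.2,0.6,0,0,0,0.02,0.05,0.4,0.6,0,0,0,0.02,0.05,0.5,0.6,0,0,0,0.02,0.05,0.6,0.6,0,0,0,0.02,0.05,0.6,0.6,0,0,0,0.02,0.05,0.6,0,0,0,0,0.02,0.05,0.6,0,0,0,0,0.02,0.05,0.6,0,0,0,0,0.02,0.05,0.6,0,0,0,0,0.02,0.05,0.6,0,0,0,0,0.02,0.05,0.6,0])

```text
t: 2.4
tcp_pos: [380.3, -327.9, 12.5]
eef_rot: [3.13, -0.254, 0.003]
contact_force: [0.1, 1.0, 5.4]
finger_gap: 8.4
grip_force: 62.1
```

Call:
jog_arm(rows=[0,0,0,0,0,-0.1,0,0,0,0,0,0,-0.3,0,0,0,0,0,0,-0.55,0,0,0,0,0,0,-0.8,0,0,0,0,0,0,-0.8,0])

```text
t: 2.9
tcp_pos: [381.8, -329.6, 112.1]
eef_rot: [3.126, -0.254, 0.01]
contact_force: [0.3, -0.6, -0.9]
finger_gap: 8.4
grip_force: 61.3
```

```bash
python3 -c "
from h import *
plan([[(452,-230,110,80)],[(525,-132,110,170.0)],[(525,-132,18.5,170)]])
c=cam('side');o=r.get_obs();u=pix(c,[np.array(o['tcp_pos'])])[0];x0,y0=(u-[60,50]).astype(int)
cv2.imwrite('pics/l1.png',cv2.resize(cv2.convertScaleAbs(c['frame'][y0:y0+100,x0:x0+120],alpha=1.4),None,fx=4,fy=4,interpolation=cv2.INTER_CUBIC))"
```

```text
t 2.9 p [ 381.8 -329.6  112.1] q [-0.71  0.33 -0.2   1.03 -0.    2.59]
call 0 [ 0.006 -0.001 -0.992] [ 0.443 -0.914  0.017] mm 122
call 1 [-0.  0. -1.] [0.91  0.457 0.   ] mm 122
call 2 [0. 0. 0.] [-0.    -0.     0.762] mm 92
```

View pics/l1.png

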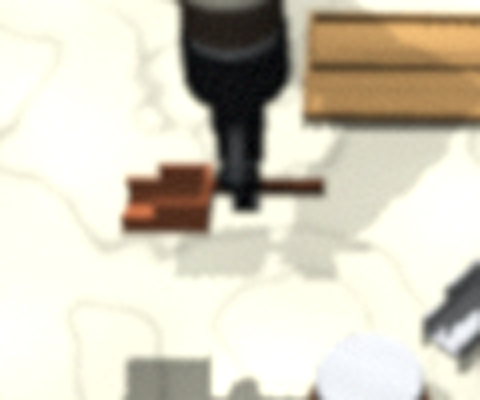

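The copper scoop hangs level and is gripped at x≈-14 (finger at (242,190)). Now I carry it over to the tray.

Call:
jog_arm(rows=[0,0,-0.09,0.04,-0.09,0,0,0,0,-0.18,0.08,-0.18,0,0,0,0,-0.27,0.12,-0.27,0,0,0,0,-0.36,0.16,-0.36,0,0,0,0,-0.45,0.2,-0.45,0,0,0,0,-0.54,0.24,-0.54,0,0,0,0,-0.63,0.28,-0.63,0,0,0,0,-0.72,0.32,-0.72,0,0,0,0,-0.81,0.36,-0.81,0,0,0,0,-0.9,0.4,-0.87,0,0,0,0,-0.97,0.44,-0.91,0,0,0,0,-0.99,0.44,-0.91,0,0])

```text
t: 4.15
tcp_pos: [448.7, -227.1, 106.1]
eef_rot: [-2.404, -2.018, 0.002]
contact_force: [1.0, 0.4, -0.7]
finger_gap: 8.9
grip_force: 61.2
```

```bash
python3 -c "
from h import *
plan([[(525,-132,110,170.0)],[(525,-132,18.5,170)]])"
```

```text
t 4.2 p [ 448.7 -227.1  106.1] q [-0.47  0.34 -0.2   1.03  0.    1.28]
call 0 [-0.001 -0.002 -1.   ] [ 0.891  0.489 -0.033] mm 122
call 1 [0. 0. 0.] [-0.    -0.     0.762] mm 92
```

Call:
jog_arm(rows=[0,0,-0.09,0.09,0.05,0,0,0,0,-0.18,0.18,0.1,0,0,0,0,-0.27,0.27,0.15,0,0,0,0,-0.36,0.36,0.2,0,0,0,0,-0.45,0.45,0.25,0,0,0,0,-0.54,0.54,0.3,0,0,0,0,-0.63,0.63,0.35,0,0,0,0,-0.72,0.72,0.4,0,0,0,0,-0.81,0.81,0.45,0,0,0,0,-0.9,0.89,0.49,0,0,0,0,-0.98,0.89,0.49,0,0,0,0,-1.0,0.89,0.49,0,0])

```text
t: 5.35
tcp_pos: [524.7, -132.9, 105.8]
eef_rot: [-0.273, -3.126, -0.001]
contact_force: [0.4, 0.1, -1.7]
finger_gap: 8.3
grip_force: 61.2
```

```bash
python3 -c "
from h import *
plan([[(525,-132,18.5,170)]])
c=cam('side');o=r.get_obs();u=pix(c,[np.array(o['tcp_pos'])])[0];x0,y0=(u-[70,50]).astype(int)
cv2.imwrite('pics/l2.png',cv2.resize(cv2.convertScaleAbs(c['frame'][y0:y0+100,x0:x0+140],alpha=1.4),None,fx=4,fy=4,interpolation=cv2.INTER_CUBIC))"
```

```text
t 5.3 p [ 524.7 -132.9  105.8] q [-0.25  0.41 -0.1   1.07 -0.   -0.07]
call 0 [ 0.    -0.003  0.   ] [-0.004  0.007  0.727] mm 87
```

View pics/l2.png

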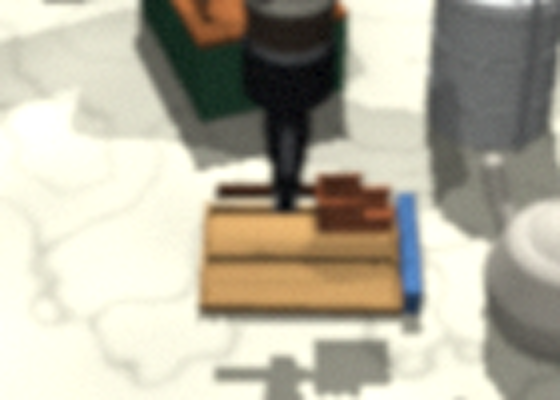

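```bash
python3 -c "
from h import *
c=cam('side');o=r.get_obs();p=np.array(o['tcp_pos']);u=pix(c,[p])[0];x0,y0=(u-[70,50]).astype(int)
b=R.from_euler('z',-10,degrees=True)
s=np.array([p[0],p[1],0])+b.apply([14,0,0])
P=b.apply([[-75,0,24],[10,0,5],[75,0,5],[75,20,5],[75,-20,5],[10,20,5],[10,-20,5]])+s
print(((pix(c,P)-[x0,y0]+.5)*4-.5).round())
c4=lambda z,q:world(c,[(np.array(v)+.5)/4-.5+[x0,y0] for v in q],z).round(1)
print(c4(12,[(208,207),(203,257),(200,310),(400,312),(398,262),(397,210)]))"
```

```text
[[213. 274.]
 [308. 290.]
 [381. 290.]
 [380. 274.]
 [382. 306.]
 [308. 274.]
 [309. 306.]]
[[ 474.6  -20.8   12. ]
 [ 460.5  -87.5   12. ]
 [ 448.6 -153.6   12. ]
 [ 620.4 -184.6   12. ]
 [ 633.5 -122.8   12. ]
 [ 649.1  -53.8   12. ]]
```

Call:
jog_arm(rows=[0,0,0,0,0,0.2,0,0,0,0,0,0,0.4,0,0,0,0,0,0,0.55,0,0,0,0,0,0,0.65,0,0,0,0,0,0,0.7,0,0,0,0,0,0,0.73,0,0,0,0,0,0,0.73,0])

```text
t: 6.15
tcp_pos: [526.2, -133.4, 20.0]
eef_rot: [-0.279, -3.129, -0.001]
contact_force: [0.8, 1.2, -1.5]
finger_gap: 9.0
grip_force: 61.1
```

Call:
jog_arm(rows=[0,0,0,0,0,0.02,0,0,0,0,0,0,0.02,0,0,0,0,0,0,0.02,0.2,0,0,0,0,0,0.02,0.3,0,0,0,0,0,0.02,0.35,0,0,0,0,0,0.02,0.35,0,0,0,0,0,-0.2,0.35,0,0,0,0,0,-0.5,0.35,0,0,0,0,0,-0.8,0.35,0,0,0,0,0,-0.8,0.35])

```text
t: 7.15
tcp_pos: [530.0, -134.6, 121.7]
eef_rot: [0.278, 3.119, -0.003]
contact_force: [1.7, -0.1, 0.2]
finger_gap: 30.1
grip_force: 0.0
```

```bash
python3 -c "
from h import *
# sugar grip estimate with side y; side camera re-read frame saved at start
plan([[(557,-247,118,106)],[(589,-340,100,41.5)],[(589.5,-361,80,41.5)],[(589.5,-361,11.5,41.5)]])
c=cam('side')
L=[]
def crop(x0,y0,w,h):return cv2.resize(cv2.convertScaleAbs(c['frame'][y0:y0+h,x0:x0+w],alpha=1.3),None,fx=4,fy=4,interpolation=cv2.INTER_CUBIC)
cv2.imwrite('pics/s2.png',crop(215,195,150,120))"
```

```text
t 7.2 p [ 530.  -134.6  121.7] q [-0.25  0.39 -0.07  1.09 -0.   -0.07]
call 0 [0.003 0.006 0.709] [-0.387 -0.882  0.036] mm 116
call 1 [ 0.    -0.     0.717] [-0.818  0.043  0.15 ] mm 100
call 2 [0. 0. 0.] [-0.113  0.134  0.167] mm 29
call 3 [0. 0. 0.] [ 0.    -0.     0.571] mm 68
```

View pics/s2.png

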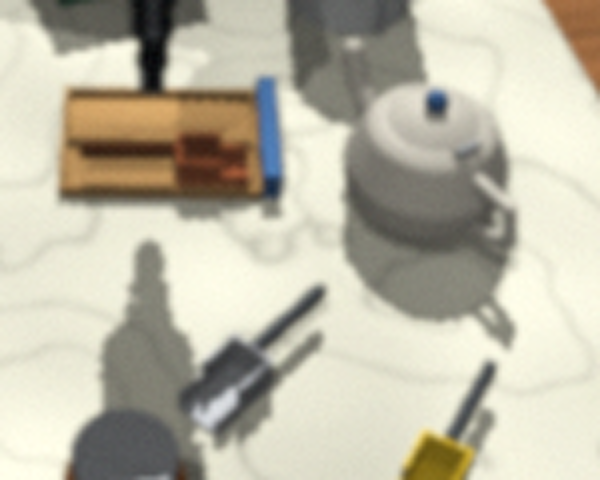

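The copper scoop lies upright in the near slot with its lip at (245,165), next to the blue block. The steel scoop's handle end is at (322,289), the junction at (262,346) and the lip at about (197,418).

```bash
python3 -c "
from h import *
c=cam('side')
w=world(c,[(np.array(v)+.5)/4-.5+[215,195] for v in[(322,289),(262,346),(197,418)]],[33,34,3]);print(w)
d=w[1]-w[0];print(np.degrees(np.arctan2(d[1],d[0])),np.linalg.norm(d[:2]));d=w[2]-w[0];print(np.degrees(np.arctan2(d[1],d[0])),np.linalg.norm(d[:2]), (w[0]+w[2])/2+d*(-14/150))
"
```

```text
[[ 639.021 -314.957   33.   ]
 [ 577.414 -364.217   34.   ]
 [ 519.766 -399.962    3.   ]]
-141.35486589728777 78.87894233530892
-144.51873612373564 146.44980168033948 [ 590.524 -349.526   20.8  ]
```

Call:
jog_arm(rows=[0,0,0.09,-0.05,-0.11,0,0.6,0,0,0.18,-0.1,-0.22,0,0.6,0,0,0.27,-0.15,-0.33,0,0.6,0,0,0.36,-0.2,-0.45,0,0.6,0,0,0.45,-0.25,-0.57,0,0.6,0,0,0.54,-0.3,-0.7,0,0.6,0,0,0.63,-0.35,-0.8,0,0.6,0,0,0.71,-0.39,-0.88,0,0.6])

```text
t: 8.05
tcp_pos: [552.3, -246.2, 113.7]
eef_rot: [-1.898, -2.499, 0.002]
contact_force: [-0.3, -0.4, -0.8]
finger_gap: 51.4
grip_force: 0.0
```

```bash
python3 -c "
from h import *
plan([[(589.5,-361,80,41.5)],[(589.5,-361,11.5,41.5)]])"
```

```text
t 8.1 p [ 552.3 -246.2  113.7] q [-0.42  0.52  0.1   1.16 -0.    0.88]
call 0 [-0.003 -0.     0.712] [-1.006  0.043  0.279] mm 125
call 1 [0. 0. 0.] [ 0.    -0.     0.571] mm 68
```

Call:
jog_arm(rows=[0,0,0.09,-0.12,0.01,0,0.7,0,0,0.18,-0.24,0.02,0,0.7,0,0,0.27,-0.36,0.03,0,0.7,0,0,0.36,-0.48,0.04,0,0.7,0,0,0.45,-0.6,0.05,0,0.7,0,0,0.54,-0.72,0.06,0.1,0.7,0,0,0.63,-0.84,0.06,0.2,0.7,0,0,0.72,-0.95,0.06,0.28,0.7,0,0,0.72,-0.95,0.06,0.28,0.7])

```text
t: 8.95
tcp_pos: [589.5, -353.7, 77.9]
eef_rot: [-2.938, -1.099, 0.007]
contact_force: [0.6, -0.0, -0.6]
finger_gap: 59.7
grip_force: 0.0
```

```bash
python3 -c "
from h import *
plan([[(590,-354.5,11.5,40.5)]])"
```

```text
t 8.9 p [ 589.5 -353.7   77.9] q [-0.54  0.71  0.35  1.21 -0.    1.89]
call 0 [-0.004  0.002  0.006] [0.    0.011 0.554] mm 66
```

Call:
jog_arm(rows=[0,0,0,0,0.01,0.2,0.7,0,0,0,0,0.01,0.35,0.7,0,0,0,0,0.01,0.45,0.7,0,0,0,0,0.01,0.55,0.7,0,0,0,0,0.01,0.55,0.7,0,0,0,0,0.01,0.55,0,0,0,0,0,0.01,0.55,0,0,0,0,0,0.01,0.55,0,0,0,0,0,0.01,0.55,0,0,0,0,0,0.01,0.55,0,0,0,0,0,0.01,0.55,0,0,0,0,0,0.01,0.55,0])

```text
t: 10.15
tcp_pos: [593.0, -354.6, 17.6]
eef_rot: [2.94, 1.103, 0.002]
contact_force: [-0.2, 0.6, 5.0]
finger_gap: 8.5
grip_force: 62.5
```

Call:
jog_arm(rows=[0,0,0,0,0,-0.1,0,0,0,0,0,0,-0.3,0,0,0,0,0,0,-0.55,0,0,0,0,0,0,-0.8,0,0,0,0,0,0,-0.8,0])

```text
t: 10.65
tcp_pos: [595.3, -356.1, 118.4]
eef_rot: [2.934, 1.101, 0.01]
contact_force: [1.0, -0.2, -1.2]
finger_gap: 8.4
grip_force: 61.7
```

```bash
python3 -c "
from h import *
plan([[(563,-247,110,106)],[(537.5,-155,110,155)],[(537.5,-69,110,169.5)],[(537.5,-69,20,169.5)]])
c=cam('side');cv2.imwrite('pics/cur.png',c['frame']);print(pix(c,[r.get_obs()['tcp_pos']]))"
```

```text
t 10.7 p [ 595.3 -356.1  118.4] q [-0.54  0.68  0.4   1.28  0.    1.88]
call 0 [ 0.006  0.002 -0.721] [ 0.395 -0.862  0.063] mm 114
call 1 [ 0.     0.    -0.544] [0.796 0.007 0.   ] mm 95
call 2 [ 0.     0.    -0.161] [0.303 0.65  0.   ] mm 86
call 3 [0. 0. 0.] [ 0.   -0.    0.75] mm 90
[[286.623 260.562]]
```

Call:
jog_arm(rows=[0,0,-0.09,0.05,-0.1,0,0,0,0,-0.18,0.1,-0.21,0,0,0,0,-0.27,0.15,-0.33,0,0,0,0,-0.36,0.2,-0.44,0,0,0,0,-0.45,0.25,-0.55,0,0,0,0,-0.54,0.3,-0.66,0,0,0,0,-0.63,0.35,-0.77,0,0,0,0,-0.72,0.4,-0.86,0,0,0,0,-0.72,0.4,-0.86,0,0])

```text
t: 11.6
tcp_pos: [559.1, -243.0, 110.6]
eef_rot: [-1.888, -2.505, 0.001]
contact_force: [0.0, -0.9, -1.1]
finger_gap: 8.7
grip_force: 61.6
```

```bash
python3 -c "
from h import *
plan([[(550,-155,110,169.6)],[(536,-68,110,169.6)],[(536,-68,24,169.6)]])"
```

```text
t 11.6 p [ 559.1 -243.   110.6] q [-0.41  0.53  0.12  1.16  0.    0.88]
call 0 [-0.001 -0.003 -0.707] [0.726 0.129 0.007] mm 88
call 1 [0. 0. 0.] [0.246 0.692 0.   ] mm 88
call 2 [0. 0. 0.] [-0.    -0.     0.717] mm 86
```

Call:
jog_arm(rows=[0,0,-0.09,0.1,0.02,0,0,0,0,-0.18,0.2,0.04,0,0,0,0,-0.27,0.3,0.06,0,0,0,0,-0.36,0.4,0.08,0,0,0,0,-0.45,0.5,0.1,0,0,0,0,-0.54,0.6,0.12,0,0,0,0,-0.63,0.7,0.13,0,0,0,0,-0.71,0.73,0.13,0,0,0,0,-0.71,0.73,0.13,0,0])

```text
t: 12.5
tcp_pos: [551.1, -156.3, 111.4]
eef_rot: [-0.282, -3.127, -0.0]
contact_force: [0.4, -1.0, -1.2]
finger_gap: 8.5
grip_force: 61.6
```

Call:
jog_arm(rows=[0,0,0,0.06,0.17,0,0,0,0,0,0.12,0.35,0,0,0,0,0,0.19,0.53,0,0,0,0,0,0.25,0.69,0,0,0,0,0,0.25,0.69,0,0,0,0,0,0.25,0.69,0,0])

```text
t: 13.1
tcp_pos: [536.9, -70.2, 112.1]
eef_rot: [-0.283, -3.129, 0.001]
contact_force: [0.0, -0.4, -1.9]
finger_gap: 8.1
grip_force: 61.6
```

```bash
python3 -c "
from h import *
plan([[(536,-68,24,169.6)]])"
```

```text
t 13.1 p [536.9 -70.2 112.1] q [-0.13  0.4  -0.09  1.08 -0.    0.05]
call 0 [-0.001 -0.     0.001] [0.011 0.017 0.734] mm 88
```

Call:
jog_arm(rows=[0,0,0,0.01,0.01,0.2,0,0,0,0,0.01,0.01,0.4,0,0,0,0,0.01,0.01,0.55,0,0,0,0,0.01,0.01,0.65,0,0,0,0,0.01,0.01,0.7,0,0,0,0,0.01,0.01,0.7,0,0,0,0,0.01,0.01,0.7,0])

```text
t: 13.8
tcp_pos: [536.7, -68.9, 29.1]
eef_rot: [0.28, 3.127, -0.0]
contact_force: [0.4, 0.3, -0.4]
finger_gap: 8.8
grip_force: 61.6
```

Call:
jog_arm(rows=[0,0,0,0,0,0.02,0,0,0,0,0,0,0.03,0,0,0,0,0,0,0.03,0])

```text
t: 14.1
tcp_pos: [535.8, -68.3, 24.8]
eef_rot: [-0.279, -3.129, -0.0]
contact_force: [0.7, 0.4, -0.5]
finger_gap: 8.1
grip_force: 61.6
```

Call:
jog_arm(rows=[0,0,0,0,0,0.02,0,0,0,0,0,0,0.02,0,0,0,0,0,0,0.02,0])

```text
t: 14.4
tcp_pos: [536.2, -68.3, 22.7]
eef_rot: [0.279, 3.129, -0.0]
contact_force: [-0.3, -0.5, 0.8]
finger_gap: 8.6
grip_force: 61.8
```

Call:
jog_arm(rows=[0,0,0,0,0,0.01,0,0,0,0,0,0,0.01,0.15,0,0,0,0,0,0.01,0.25,0,0,0,0,0,0.01,0.35,0,0,0,0,0,0.01,0.35,0,0,0,0,0,0.01,0.35,0,0,0,0,0,-0.2,0.35,0,0,0,0,0,-0.5,0.35,0,0,0,0,0,-0.9,0.35,0,0,0,0,0,-0.9,0.35,0,0,0,0,0,-0.9,0.35])

```text
t: 15.5
tcp_pos: [537.1, -68.5, 132.1]
eef_rot: [0.278, 3.125, -0.0]
contact_force: [-0.6, -0.4, -0.9]
finger_gap: 29.6
grip_force: 0.0
```

```bash
python3 -c "
from h import *
plan([[(536,-68,150,169.6)]])
s=cam('side');t=cam('top')
def crop(c,x0,y0,w,h,k):return cv2.resize(cv2.convertScaleAbs(c['frame'][y0:y0+h,x0:x0+w],alpha=1.4),(w*k,h*k),interpolation=cv2.INTER_CUBIC)
a=crop(s,222,210,72,40,6)      # tray, side: origin (0,0) 432x240
b=crop(s,205,135,72,60,6)      # caddy, side: below, 432x360
d=crop(t,262,155,60,75,6)      # tray, top : right 360x450
o=np.zeros((600,800,3),np.uint8);o[:240,:432]=a;o[240:,:432]=b;o[:450,436:796]=d
cv2.imwrite('pics/last.png',o)"
```

```text
t 15.5 p [537.1 -68.5 132.1] q [-0.13  0.38 -0.07  1.12  0.    0.05]
call 0 [0.    0.002 0.002] [ 0.009  0.002 -0.149] mm 18
```

View pics/last.png

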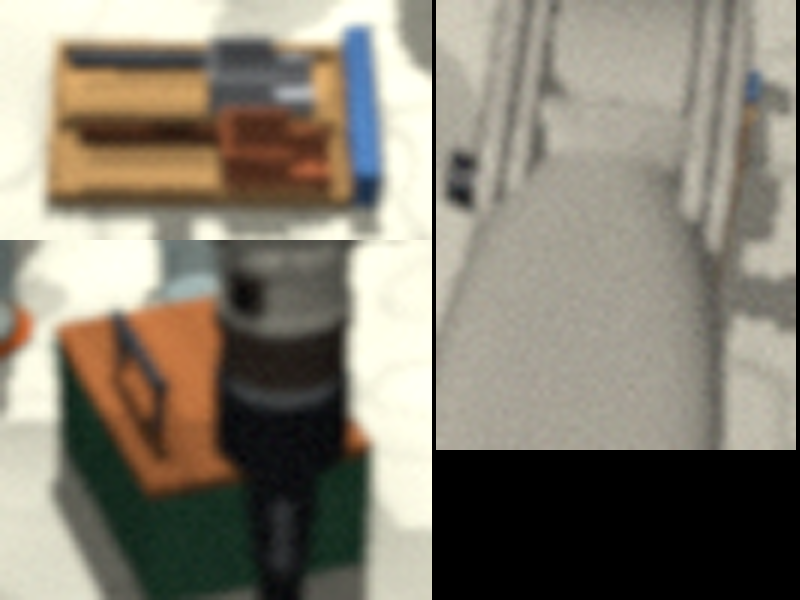

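Both scoops lie level in the tray, one per slot: the steel lip is at (312,95) and the copper lip at (328,170), both near the blue block. The caddy handle bar runs from (117,318) to (163,388). Next I locate the caddy from this side crop.

```bash
python3 -c "
from h import *
c=cam('side')
f=lambda q,z:world(c,[(np.array(v)-[0,240]+.5)/6-.5+[205,135] for v in q],z)
h=f([(116,318),(163,386)],137);print(h,h.mean(0))
l=f([(62,328),(150,497),(370,440)],100.5);print(l)
d=l[0]-l[1];print(np.degrees(np.arctan2(d[1],d[0]))-90,np.linalg.norm(d)); d=l[2]-l[1];print(np.degrees(np.arctan2(d[1],d[0])),np.linalg.norm(d))
print('ctr',(l[0]+l[2])/2)
"
```

```text
[[486.23  277.124 137.   ]
 [506.325 186.238 137.   ]] [496.278 231.681 137.   ]
[[452.664 329.279 100.5  ]
 [486.891 112.827 100.5  ]
 [641.586 154.381 100.5  ]]
8.9855449048503 219.14180902395069
15.036021891192279 160.17960205641054
ctr [547.125 241.83  100.5  ]
```

```bash
python3 -c "
from h import *
plan([[(530,40,190,205)],[(513,145,190,245)],[(496,232.5,180,280.3)],[(496,232.5,116.5,280.3)]])"
```

```text
t 15.7 p [534.7 -68.1 129. ] q [-0.13  0.38 -0.07  1.12  0.    0.05]
call 0 [ 0.001 -0.002 -0.391] [ 0.199  0.88  -0.508] mm 124
call 1 [ 0.     0.    -0.444] [-0.241  0.853  0.   ] mm 106
call 2 [ 0.     0.    -0.392] [-0.601  0.437  0.083] mm 90
call 3 [0. 0. 0.] [ 0.    -0.     0.529] mm 64
```

Call:
jog_arm(rows=[0,0,0,0,0,-0.25,0.5,0,0,-0.08,0.04,0.17,-0.5,0.6,0,0,-0.16,0.08,0.35,-0.5,0.6,0,0,-0.24,0.12,0.53,-0.5,0.6,0,0,-0.32,0.16,0.71,-0.5,0.6,0,0,-0.39,0.2,0.88,-0.5,0.6,0,0,-0.39,0.2,0.88,-0.5,0.6])

```text
t: 16.35
tcp_pos: [529.8, 41.9, 188.7]
eef_rot: [0.683, -3.063, -0.002]
contact_force: [0.3, -0.6, 0.4]
finger_gap: 51.1
grip_force: 0.0
```

Call:
jog_arm(rows=[0,0,-0.09,-0.05,0.17,0,0.6,0,0,-0.18,-0.1,0.34,0,0.6,0,0,-0.27,-0.15,0.51,0,0.6,0,0,-0.36,-0.2,0.68,0,0.6,0,0,-0.44,-0.24,0.85,0,0.6,0,0,-0.44,-0.24,0.85,0,0.6])

```text
t: 16.95
tcp_pos: [513.1, 145.6, 189.2]
eef_rot: [1.678, -2.653, -0.002]
contact_force: [-0.3, -0.1, 0.2]
finger_gap: 51.2
grip_force: 0.0
```

```bash
python3 -c "
from h import *
plan([[(496,232.5,180,280.3)],[(496,232.5,116.5,280.3)]])"
```

```text
t 16.9 p [513.1 145.6 189.2] q [ 0.28  0.33  0.02  1.26  0.   -0.85]
call 0 [ 0.002 -0.    -0.396] [-0.593  0.439  0.076] mm 89
call 1 [0. 0. 0.] [ 0.    -0.     0.529] mm 64
```

Call:
jog_arm(rows=[0,0,-0.09,-0.14,0.1,0,0.6,0,0,-0.18,-0.28,0.2,0,0.6,0,0,-0.27,-0.42,0.31,0,0.6,0,0,-0.36,-0.56,0.42,0.08,0.6,0,0,-0.4,-0.59,0.44,0.08,0.6,0,0,-0.4,-0.59,0.44,0.08,0.6])

```text
t: 17.55
tcp_pos: [496.4, 230.5, 179.6]
eef_rot: [2.412, -2.009, -0.001]
contact_force: [-1.1, 0.0, -0.7]
finger_gap: 51.3
grip_force: 0.0
```

```bash
python3 -c "
from h import *
plan([[(496,232.5,116.5,280.3)]])"
```

```text
t 17.6 p [496.4 230.5 179.6] q [ 0.44  0.36  0.04  1.25 -0.   -1.32]
call 0 [ 0.002 -0.001  0.001] [-0.017 -0.001  0.526] mm 63
```

Call:
jog_arm(rows=[0,0,0,-0.01,0,0.2,0.6,0,0,0,-0.01,0,0.35,0.6,0,0,0,-0.01,0,0.45,0.6,0,0,0,-0.01,0,0.52,0.6,0,0,0,-0.01,0,0.52,0.6,0,0,0,-0.01,0,0.52,0.3,0,0,0,-0.01,0,0.52,0.15,0,0,0,-0.01,0,0.52,0,0,0,0,-0.01,0,0.52,0,0,0,0,-0.01,0,0.52,0,0,0,0,-0.01,0,0.52,0])

```text
t: 18.65
tcp_pos: [495.8, 232.3, 119.5]
eef_rot: [2.416, -2.008, -0.001]
contact_force: [-4.3, -1.8, 5.8]
finger_gap: 8.6
grip_force: 58.5
```

```bash
python3 - <<'E'
from h import *
o=r.get_obs();p=np.array(o['tcp_pos']);Q=R.from_rotvec(o['eef_rot']);print(p,o['eef_rot'],o['contact_force'],o['torque'],o['q'])
y=10.3;ax=np.array([np.cos(np.radians(y)),np.sin(np.radians(y)),0])
r0=np.hypot(130,45);a0=np.arctan2(45,-130)
for th in range(6,67,6):
    a=a0-np.radians(th); d=ax*(r0*np.cos(a)+130)+np.array([0,0,r0*np.sin(a)-45])
    print(th,np.round(d,1),Q.inv().apply(d)/120)
E
```

```text
[495.799 232.285 119.506] [ 2.416 -2.008 -0.001] [-4.28  -1.799  5.838] [-0.332  0.965 -0.027] [ 0.438  0.406 -0.062  1.103  0.    -1.317]
6 [ 5.3  1.  13.3] [ 0.    -0.045 -0.111]
12 [12.   2.2 26. ] [ 0.    -0.101 -0.217]
18 [19.9  3.6 38. ] [ 0.001 -0.169 -0.317]
24 [29.1  5.3 49. ] [ 0.001 -0.246 -0.408]
30 [39.3  7.1 59. ] [ 0.001 -0.332 -0.492]
36 [50.5  9.2 67.8] [ 0.002 -0.427 -0.565]
42 [62.5 11.4 75.4] [ 0.002 -0.529 -0.629]
48 [75.2 13.7 81.7] [ 0.002 -0.637 -0.682]
54 [88.5 16.1 86.6] [ 0.003 -0.749 -0.722]
60 [102.3  18.6  90.1] [ 0.003 -0.866 -0.751]
66 [116.3  21.1  92.1] [ 0.004 -0.985 -0.768]
```

The bar is gripped. Now I raise the lid along the hinge arc in two slow calls.

Call:
jog_arm(rows=[0,0,0,0,-0.01,-0.03,0,0,0,0,0,-0.025,-0.07,0,0,0,0,0,-0.045,-0.111,0,0,0,0,0,-0.073,-0.164,0,0,0,0,0,-0.101,-0.217,0,0,0,0,0,-0.135,-0.267,0,0,0,0,0,-0.169,-0.317,0,0,0,0,0,-0.207,-0.362,0,0,0,0,0,-0.246,-0.408,0,0,0,0,0,-0.29,-0.45,0,0,0,0,0,-0.332,-0.492,0,0,0,0,0,-0.332,-0.492,0])

```text
t: 19.85
tcp_pos: [533.6, 239.4, 179.7]
eef_rot: [2.414, -2.006, -0.005]
contact_force: [-12.3, -2.0, 9.3]
finger_gap: 8.7
grip_force: 59.2
```

```bash
python3 -c "
from h import *
o=r.get_obs();print(o['tcp_pos'],np.array(o['tcp_pos'])-[495.8,232.3,119.5],o['eef_rot'],o['contact_force'],o['finger_gap'],o['torque'])"
```

```text
[533.625 239.4   179.662] [37.825  7.1   60.162] [ 2.414 -2.006 -0.005] [-12.316  -2.03    9.32 ] 8.690205455726321 [-0.408  2.764  0.019]
```

Call:
jog_arm(rows=[0,0,0,0,-0.046,-0.038,0,0,0,0,0,-0.095,-0.073,0,0,0,0,0,-0.145,-0.106,0,0,0,0,0,-0.197,-0.137,0,0,0,0,0,-0.25,-0.165,0,0,0,0,0,-0.305,-0.19,0,0,0,0,0,-0.36,-0.211,0,0,0,0,0,-0.417,-0.23,0,0,0,0,0,-0.475,-0.246,0,0,0,0,0,-0.534,-0.259,0,0,0,0,0,-0.534,-0.259,0,0,0,0,0,-0.534,-0.259,0])

```text
t: 21.05
tcp_pos: [599.9, 251.9, 211.8]
eef_rot: [-2.413, 2.006, -0.003]
contact_force: [-3.8, -0.7, 7.9]
finger_gap: 8.6
grip_force: 62.4
```

Call:
jog_arm(rows=[0,0,0,0,0,0,0,0,0,0,0,0,0,0,0,0,0,0,0,0,0,0,0,0,0,0,0,0])

```text
t: 21.45
tcp_pos: [599.7, 251.8, 211.8]
eef_rot: [-2.413, 2.006, -0.003]
contact_force: [-3.7, -0.2, 7.4]
finger_gap: 8.6
grip_force: 62.4
```

```bash
python3 - <<'E'
from h import *
o=r.get_obs();p=np.array(o['tcp_pos']);Q=R.from_rotvec(o['eef_rot']);d=p-[495.8,232.3,119.5]
print(p,d,o['contact_force'],o['torque'],o['finger_gap'])
u=np.hypot(d[0],d[1]); print('angle from x,z',np.degrees(np.arctan2(45,-130)-np.arctan2(45+d[2],-130+u)), 'radius',np.hypot(45+d[2],130-u))
# image check: visible lid colour vs predicted outline for several angles
c=cam('side');f=c['frame'].astype(int);cv2.imwrite('pics/end.png',c['frame'])
y=np.radians(10.3);ax=np.array([np.cos(y),np.sin(y),0]);ay=np.array([-np.sin(y),np.cos(y),0]);H=np.array([624,255.8,90.5])
for th in (50,55,60,65,70):
    t=np.radians(th);rad=-ax*np.cos(t)+np.array([0,0,np.sin(t)])
    print(th,pix(c,[H+rad*160+ay*110,H+rad*160-ay*110,H-ay*110]).round(1).tolist())
m=((f[:,:,2]-f[:,:,0])>35)&(f[:,:,2]<230)
ys,xs=np.nonzero(m[100:200,205:275]);
for v in range(120,190,3):
    q=np.nonzero(m[v,200:290])[0]
    if len(q):print(v,q.min()+200,q.max()+200,len(q))
E
```

```text
[599.704 251.804 211.792] [103.904  19.504  92.292] [-3.676 -0.246  7.351] [-0.073  1.177  0.002] 8.624558801158242
angle from x,z 60.8768869805582 radius 139.42259520077587
50 [[225.4, 123.3], [243.1, 149.3], [267.0, 170.9]]
55 [[227.9, 121.1], [245.9, 146.9], [267.0, 170.9]]
60 [[230.6, 119.1], [248.8, 144.6], [267.0, 170.9]]
65 [[233.3, 117.3], [251.9, 142.6], [267.0, 170.9]]
70 [[236.2, 115.7], [255.2, 140.8], [267.0, 170.9]]
120 233 234 2
123 235 236 2
126 237 238 2
129 239 241 3
132 241 242 2
135 244 244 1
138 246 246 1
141 248 249 2
147 207 210 4
150 207 210 4
153 200 206 7
162 244 252 9
165 242 251 10
174 231 241 11
177 230 234 5
```

```bash
python3 -c "
from plant import r
print(r.hand_in())"
```

```text
the job is handed in; nothing more can be done
None
```

I handed the job in: both scoops are in the tray with bowls at the blue end and released, and the gripper is holding the tea caddy lid at about 61° (worked out from the arm's position and a side-camera check); no pass or fail result came back.

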